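# Fit the phase barrier, then hold the interlock slide at its test mark

## Task

Get the isolator ready for its interlock test: take the white barrier plate out of the wooden stand and slide it edgewise down into the slot between the isolator's two poles until it is fully home, and let go of it. Then pull the spring-return interlock slide out, towards the robot, until its pointer lines up with the mark on the rail beside it, and keep it there: finish while still holding the slide at the mark, because it springs back if let go. Leave the other things on the bench where they are.

Things in the scene. Friction and masses are not known exactly. Their poses are not given: they have to be found in the camera images.
- barrier: the white barrier plate, 70 (x) x 6 (y) x 100 mm (z), about 0.09 kg; a grip bar 44 (x) x 14 (y) mm thickens it from 74 to 100 mm above its lower edge. Origin at the centre of its lower edge, z up along the plate, y across its thickness. It starts upright in the stand.
- stand: wooden stand fixed to the bench, 110 x 70 x 32 mm high, with a groove along its x, 9 mm wide, 82 long and 22 deep (groove floor 10 mm above the bench), that holds the barrier upright. Origin under its centre.
- isolator: two-pole isolator fixed to the bench, 130 (x) x 150 (y) mm, black base 20 mm high with copper terminals either side (up to 45 mm high) and in the middle a grey slotted holder along its x. Origin under its centre. It may be on the left or the right.
- slot (a point): centre of the slot's floor, 20 mm above the bench, axes as the isolator's. The slot runs along x: 9.6 mm wide (y), 78 mm long (x), 30 mm deep, its upright walls ending 50 mm above the bench, with lips that flare outward above that on both long sides up to 64 mm above the bench (about 25 mm apart at the top). The barrier may go in either way round; fully home its lower edge rests on this floor, and once let go it may lean a little (up to about 0.13 rad) against the walls.
- interlock: interlock unit fixed to the bench on the other side from the isolator: a base plate 240 (x) x 150 mm with a cream spring housing (50 mm high) at its far (+x) end, whose face is 55 mm beyond the slide's start, and a ruled rail parallel to x along its +y side. Origin at bench level under the grip's start position; the slide pulls out along this body's -x.
- slide: the interlock slide, with an upright black grip 14 (x) x 40 (y) mm reaching from 26 to 88 mm above the bench. Its axes are the interlock's. It travels 0 to 90 mm along -x; the spring pulls it back with about 4 N at the start and 1 N more per 10 mm. Origin 10 mm above the bench under the grip.
- grip (a point): point on the slide's upright grip, in the middle of its section, 18 mm below its top (70 mm above the bench)
- pointer (a point): tip of the thin pointer arm of the slide, 66 mm to +y of the grip and 27 mm above the bench; at the same place along x as the grip's centre
- mark_tip (a point): tip of the mark, a small dark steel clamp with a thin 22 mm high fin, set on the rail at a place that changes from run to run (34 to 68 mm of pull from the slide's start), just beyond the pointer's end; axes as the interlock's. The slide is at the mark when pointer and fin have the same x along the interlock.
- socket_tin: an open green tin, 72 mm across and 45 tall, with steel sockets standing in it; bystander; origin under its centre
- deep_socket: a dark steel cylinder 22 mm across, 60 long, lying on its side along its x; bystander; origin under its centre
- screwdriver: a screwdriver 200 mm long lying on the bench; bystander
- pliers: pliers with yellow grips, about 160 mm long, lying flat, 14 mm thick; bystander; origin near the pivot
- cover_plate: a flat white plate 95 x 120 x 6 mm lying on the bench (not the barrier: wider and without a grip); bystander; origin under its centre
- steel_pin: a plain steel pin 18 mm across standing 35 mm tall; bystander; origin under its centre
There are look-alikes about, which are no part of the job. Leave any turquoise look-alike of the barrier alone. What is shaped like the isolator but purple is not meant.

How it is judged:
By the outcome, as a careful person would: the job done as asked, in the order asked, and still so for the second after the job is handed in, while the arm keeps its last pose, push and grip.
It also fails if it takes over 56 s, if anything falls off the work surface, if the arm or the gripper's body presses on something with over 40 N, if the wrist force passes 120 N, or if a joint passes its speed limit or range.

## Robot

A 7-joint arm with a two-finger parallel gripper is mounted at the origin on the work surface. World frame = base frame: x ahead of the robot, y to its left, z up, the work surface at z = 0. Lengths are in m, angles in rad, forces in N, time in s.
With the tool pointing down it reaches from about 0.4 to 0.875 m from the base axis. Payload 19.3 kg.
Tool frame: the origin (TCP) lies midway between the tips of the shut fingers; the grasp point (between the pads) lies 19 mm behind it (bot.tcp_to_grasp is the distance from the TCP to the grasp point, in m); z points along the fingers, y is the direction in which the jaws open and shut (so a half turn about z gives the same grasp; the last joint's range is limited). The gripper opens to 85 mm and grips with 20 to 120 N. Pads are 22 mm wide; open, the fingers measure 114 mm over their backs; the gripper's body (76 mm by 85 mm) begins 54 mm behind the grasp point. The pads swing forward as they close: fully open they stand 13 mm farther back than shut.
Start: joints at [1.084, 0.521, -0.036, 1.599, 0.021, 1.021, -0.113], TCP at [0.253, -0.571, 0.231] pointing down, gripper open.
Joint ranges: [-2.91, 2.91], [-0.3, 2.13], [-1.5, 1.42], [0.17, 2.43], [-1.26, 4.41], [0.16, 1.93], [-2.52, 2.52]. Speed limits (rad/s): [1.89, 1.89, 2.39, 2.39, 3.01, 3.01, 3.01].

## Interface

Orientations are given as [roll, pitch, yaw] about the fixed x, y, z axes, in that order (R = Rz(yaw) Ry(pitch) Rx(roll)).
In Python, from workcell import bot gives the robot as it stands. The module is installed in compiled form; this text tells all that it offers.
- The arm moves only by the tool drive_tool, never from a script. Its argument "series" is a list of rows, each a list of 5 numbers: the opening in per cent of the stroke, from 0 (shut) to 100 (fully open), then the shift along the world's x, y, z in m, then the turn about the world's z in rad. A call has 1 to 12 rows; each row shifts and turns the pose as measured when the row begins; what a row does not reach is not made up. A row lasts 1/10 s, in which the tool goes at most 50 mm and 8.59 degrees, less where a joint would pass 70% of its speed; a pose out of reach is approached as far as the arm can. A call with a gripper value outside its range is refused whole. The fingers move at their own pace and stop on an object; "newtons" is the grip in N (left out, the last holds). Time passes only in rows, so rows that do not move let the fingers close. It gives the time, the measured TCP pose, the force and the opening at its end, in the units of the state.
- bot.observe(): the state, without advancing time (a new reading comes with each control period).
- bot.grab_frame(name): name is "scene" or "side" or "wrist"; returns the picture (384x512x3 uint8, red, green, blue); there is no depth.
- bot.camera_info(name): a dict with "fx", "fy", "cx", "cy" (pixels), "k1" (the pictures are not rectified: a ray, as slopes to the right and down, at radius r is drawn at 1 + k1 r^2 times it, then the intrinsics apply), "cam_to_world" (4x4, takes a point from camera to world coordinates). Camera axes: x right, y down, z forward; pixel columns grow to the right and rows downward; lengths in m; the calibration is good to about 2 mm. A picture is of the moment at which its call begins: read the wrist's pose just before it. camera_info takes no time and is no camera call; for the wrist camera it gives the pose at the moment of the call.
- bot.job_done(): hands the job in, once; it reports no verdict.
Trained networks look in the newest picture that a camera, given by its name, has taken for a name from the list of things; names that differ only in an ending like _2 or _b are one class to them, and where a whole thing is asked for, a point or a joint stands for the part that bears it (a point fixed in the world has none). Each returns a list of dicts, best first, with "conf" (0 to 1); they miss things now and then, are a little off and sometimes report something else, mostly with a low value. They report only what shows in the picture. A call takes as long as a camera call. They do not tell look-alikes from the thing itself.
- bot.masks_of(camera, target): "mask" (384x512 bool, what is visible of it) and "point" ([column, row] in pixels, amid what is visible of it).
The state is a dict: "clock": time; "qpos": joint angles; "qd": joint speeds; "joint_efforts": joint torques, N m; "position": TCP position; "tool_rot": TCP orientation; "force": force on the tool from outside, world axes, zero at the start; "moment": the same for the moment, N m; "grip_width": finger opening in m.
Only numpy, scipy, OpenCV 4.12 (cv2) and the standard library are available. Lean on these libraries where they do the work, as an engineer would, in place of code of your own. Each camera call takes 0.05 s, during which the arm holds its last target.

## Working session

There is one attempt and no reset: what is moved stays moved. The work goes in short steps, Python scripts to look and compute and a tool call to move; the robot and the scene stay as the last step left them, time stands still between calls to the robot, and variables do not carry over. Pictures are saved under pics/ and viewed, and the job is handed in when it is done.

Besides the shell and the picture viewer there is one more tool, called after ">>>" as name(argument=value, ...), one argument or row to a line, values as JSON. drive_tool: Moves the arm, as the interface text tells. Its arguments: {"type":"object","properties":{"series":{"type":"array","items":{"type":"array","items":{"type":"number"}}},"newtons":{"type":"number"}},"required":["series"]}

```bash
mkdir -p pics; ls
python3 - <<'E'
from workcell import bot
import cv2
s=bot.observe();print(s)
for n in ("scene","side","wrist"):
    i=bot.camera_info(n);print(n,i)
    cv2.imwrite(f"pics/{n}0.png",bot.grab_frame(n)[:,:,::-1])
E
```

```text
pics
{'clock': 0.0, 'qpos': array([ 1.0838259 ,  0.52202276, -0.03630701,  1.59995642,  0.02120176,
        1.0210842 , -0.11279678]), 'qd': array([-3.70915871e-04,  1.50556517e-04,  1.41575743e-03,  2.42479503e-03,
       -3.68564704e-05,  4.36897417e-04, -1.16391082e-04]), 'joint_efforts': array([-4.22817930e-04, -9.27108192e+01,  1.97964147e+00, -3.69929051e+01,
        1.78388815e-02,  8.25864205e-03,  6.21110161e-06]), 'position': array([ 0.2528386 , -0.57123816,  0.23073897]), 'tool_rot': array([-3.14051039e+00,  8.72334584e-05,  4.16746027e-01]), 'force': array([-0.24984075, -0.07733469, -0.1339754 ]), 'moment': array([-0.02035869, -0.02066769,  0.0069603 ]), 'grip_width': 0.08553331541274466}
scene {'fx': 419.95333706125064, 'fy': 419.95333706125064, 'cx': 257.1176728740913, 'cy': 189.12299761885674, 'k1': 0.030866836527856375, 'cam_to_world': array([[-0.56352881,  0.68106109, -0.46753724,  1.03422608],
       [ 0.82606185,  0.45939502, -0.32646292,  0.39317841],
       [-0.00755691, -0.57018593, -0.82148092,  0.97803587],
       [ 0.        ,  0.        ,  0.        ,  1.   
[... 202 characters left out ...]
,  1.10116261e-01,
         3.59556867e-01],
       [-1.42737454e-01,  6.31198857e-01, -7.62373938e-01,
         1.04821364e+00],
       [-2.65667876e-04, -7.70285364e-01, -6.37699292e-01,
         9.21349186e-01],
       [ 0.00000000e+00,  0.00000000e+00,  0.00000000e+00,
         1.00000000e+00]])}
wrist {'fx': 321.4581084830505, 'fy': 321.4581084830505, 'cx': 256.1769220119118, 'cy': 188.22035050624066, 'k1': -0.010821149692284454, 'cam_to_world': array([[ 0.40518068, -0.86426555, -0.29811688,  0.32891429],
       [-0.91423448, -0.38374127, -0.13006906, -0.53799319],
       [-0.00198555,  0.3252502 , -0.94562591,  0.37342168],
       [ 0.        ,  0.        ,  0.        ,  1.        ]])}
```

View pics/scene0.png

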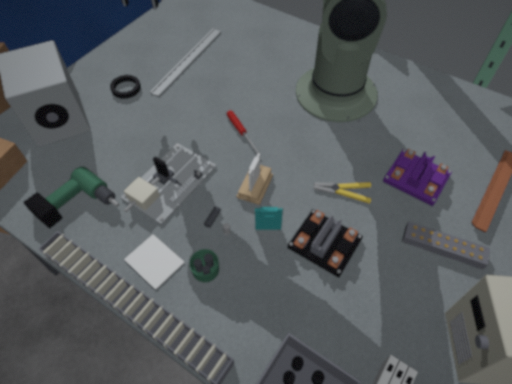

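View pics/side0.png

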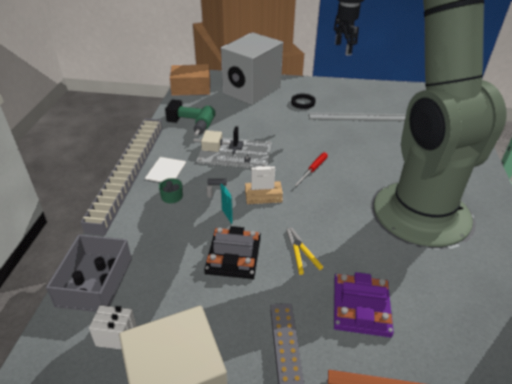

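View pics/wrist0.png

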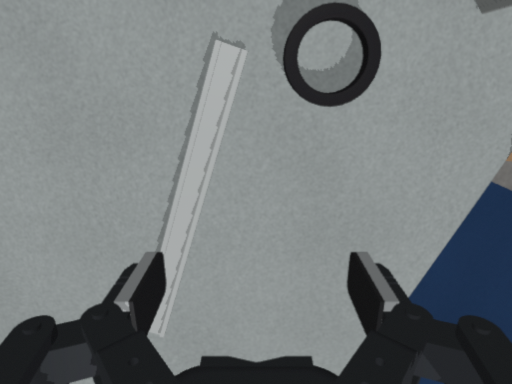

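```bash
cat > h.py <<'E'
import numpy as np, cv2
from workcell import bot
def rays(info,px):
    px=np.atleast_2d(np.asarray(px,float))
    d=np.stack([(px[:,0]-info['cx'])/info['fx'],(px[:,1]-info['cy'])/info['fy']],1)
    u=d.copy()
    for _ in range(20):
        u=d/(1+info['k1']*(u**2).sum(1,keepdims=True))
    T=info['cam_to_world']
    r=np.c_[u,np.ones(len(u))]@T[:3,:3].T
    return T[:3,3],r
def at_z(info,px,z):
    o,r=rays(info,px)
    t=(z-o[2])/r[:,2]
    return o+r*t[:,None]
def proj(info,P):
    P=np.atleast_2d(P);T=info['cam_to_world']
    c=(P-T[:3,3])@T[:3,:3]
    u=c[:,:2]/c[:,2:]
    u=u*(1+info['k1']*(u**2).sum(1,keepdims=True))
    return u*[info['fx'],info['fy']]+[info['cx'],info['cy']]
def tri(obs):
    A=np.zeros((3,3));b=np.zeros(3)
    for info,px in obs:
        o,r=rays(info,px);r=r[0]/np.linalg.norm(r[0]);M=np.eye(3)-np.outer(r,r);A+=M;b+=M@o
    return np.linalg.solve(A,b)
def local(P,pose): # pose x,y,yaw ; P Nx3 body
    c,s=np.cos(pose[2]),np.sin(pose[2]);P=np.atleast_2d(P)
    return np.c_[pose[0]+c*P[:,0]-s*P[:,1],pose[1]+s*P[:,0]+c*P[:,1],P[:,2]]
E
python3 - <<'E'
from h import *
import pickle
out={}
for n in ("scene","side"):
    img=bot.grab_frame(n)[:,:,::-1].copy()
    for k,t in enumerate(["barrier","stand","isolator","interlock","slide","mark_tip","pointer","grip"]):
        r=bot.masks_of(n,t)
        out[n,t]=r
        print(n,t,[(round(a['conf'],2),np.round(a['point']).tolist(),int(a['mask'].sum())) for a in r][:4])
pickle.dump(out,open('m0.pkl','wb'))
print(bot.observe()['clock'])
for n in ("scene","side"):
    im=cv2.imread(f"pics/{n}0.png")
    b=dict(scene=(110,130,270,260),side=(180,110,300,220))[n]
    c=im[b[1]:b[3],b[0]:b[2]]
    cv2.imwrite(f"pics/{n}0c.png",cv2.resize(c,None,fx=5,fy=5,interpolation=cv2.INTER_CUBIC)[:600,:800])
E
```

```text
scene barrier [(0.69, [270.0, 217.0], 618), (0.66, [254.0, 171.0], 299)]
scene stand [(0.7, [259.0, 189.0], 732)]
scene isolator [(0.89, [327.0, 243.0], 2862), (0.65, [415.0, 176.0], 2413)]
scene interlock [(0.76, [169.0, 180.0], 3830)]
scene slide [(0.9, [162.0, 172.0], 492)]
scene mark_tip [(0.6, [196.0, 175.0], 39)]
scene pointer [(0.77, [163.0, 175.0], 491), (0.2, [257.0, 171.0], 237)]
scene grip [(0.68, [157.0, 176.0], 468), (0.68, [204.0, 265.0], 819)]
side barrier [(0.75, [227.0, 202.0], 326), (0.73, [261.0, 177.0], 509)]
side stand [(0.73, [264.0, 193.0], 593)]
side isolator [(0.62, [360.0, 308.0], 3354), (0.58, [232.0, 256.0], 2315)]
side interlock [(0.7, [232.0, 149.0], 2141)]
side slide [(0.49, [234.0, 141.0], 267)]
side mark_tip [(0.52, [232.0, 254.0], 2397)]
side pointer [(0.75, [231.0, 141.0], 273)]
side grip [(0.66, [237.0, 144.0], 219)]
1.05
```

View pics/scene0c.png

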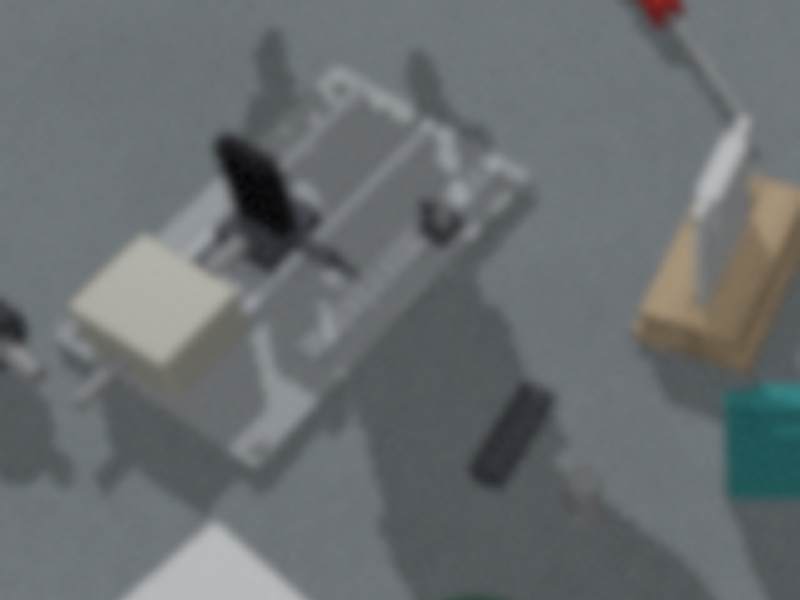

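View pics/side0c.png

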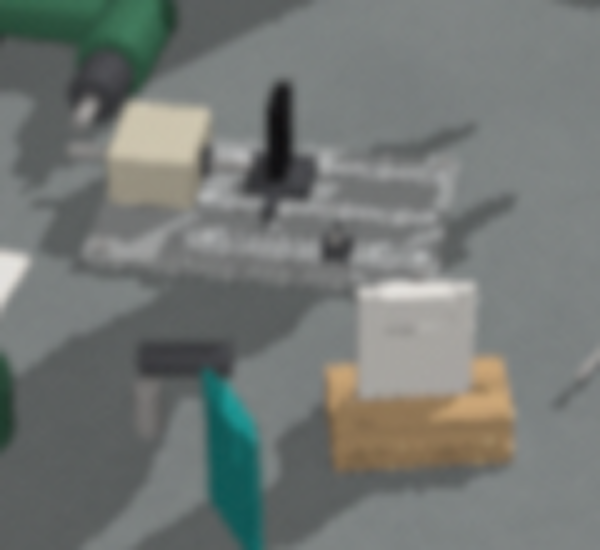

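Run:
```python
from h import *
S=bot.camera_info("scene");D=bot.camera_info("side")
c=lambda *a:[(110+x/5,130+y/5) for x,y in a]
d=lambda *a:[(180+x/5,110+y/5) for x,y in a]
print("bar top",at_z(S,c((745,120),(700,205)),.11))
print("bar top side",at_z(D,d((360,290),(475,290)),.11))
print("stand top",at_z(S,c((640,322),(745,352),(760,180)),.032))
print("stand side",at_z(D,d((332,405),(512,405)),.032))
print("grip top",at_z(S,c((240,150)),.088),at_z(D,d((280,88)),.088))
print("ptr",at_z(S,c((350,270)),.027),at_z(D,d((267,220)),.027))
print("mark",at_z(S,c((438,215)),.035),at_z(D,d((335,240)),.035))
print("plate",at_z(S,c((340,75),(530,175),(255,465),(75,340)),.005))
print("iso",at_z(S,[(327,243)],.03),at_z(D,[(232,254)],.03))
```

```text
bar top [[ 0.44306238 -0.01196157  0.11      ]
 [ 0.50324311  0.00065595  0.11      ]]
bar top side [[ 0.50342189 -0.00172115  0.11      ]
 [ 0.43636312 -0.01135241  0.11      ]]
stand top [[ 0.53930501 -0.01604255  0.032     ]
 [ 0.52349209  0.04224179  0.032     ]
 [ 0.42173403 -0.01646204  0.032     ]]
stand side [[ 0.51820145  0.01337909  0.032     ]
 [ 0.41010774 -0.00218354  0.032     ]]
grip top [[ 0.5985552  -0.23749479  0.088     ]] [[ 0.59260058 -0.2464839   0.088     ]]
ptr [[ 0.59860405 -0.17242371  0.027     ]] [[ 0.59110569 -0.17716826  0.027     ]]
mark [[ 0.545481   -0.15134248  0.035     ]] [[ 0.54063388 -0.15030537  0.035     ]]
plate [[ 0.48005483 -0.28525769  0.005     ]
 [ 0.47671965 -0.1423467   0.005     ]
 [ 0.71505693 -0.14432811  0.005     ]
 [ 0.71058917 -0.28101884  0.005     ]]
iso [[0.53265654 0.25524513 0.03      ]] [[0.51822616 0.26715782 0.03      ]]
```

>>> drive_tool(
  series=[
    [100,0.018,0.047,0.006,-0.025],
    [100,0.018,0.047,0.006,-0.025],
    [100,0.018,0.047,0.006,-0.025],
    [100,0.018,0.047,0.006,-0.025],
    [100,0.018,0.047,0.006,-0.025],
    [100,0.018,0.047,0.006,-0.025],
    [100,0.018,0.047,0.006,-0.025],
    [100,0.018,0.047,0.006,-0.025],
    [100,0.018,0.047,0.006,-0.025],
    [100,0.018,0.047,0.006,-0.025],
    [100,0.018,0.047,0.006,-0.025],
    [100,0.018,0.047,0.006,-0.025],
  ],
)

```text
clock: 2.25
position: [0.4603, -0.0143, 0.3032]
tool_rot: [3.138, -0.003, 0.095]
force: [1.7, -1.1, -0.1]
grip_width: 0.0853
```

```bash
cat > snap.py <<'E'
import sys,pickle
from h import *
n,tag=sys.argv[1:3]
i=bot.camera_info(n);im=bot.grab_frame(n)
print(bot.observe()['position'],bot.observe()['tool_rot'],bot.observe()['clock'])
pickle.dump((i,im),open(f"{tag}.pkl","wb"))
cv2.imwrite(f"pics/{tag}.png",cv2.resize(im[:,:,::-1],(800,600),interpolation=cv2.INTER_CUBIC))
E
python3 snap.py wrist w1
```

```text
[ 0.46269303 -0.00659742  0.30413188] [ 3.14098003 -0.00531751  0.0997461 ] 2.3
```

View pics/w1.png

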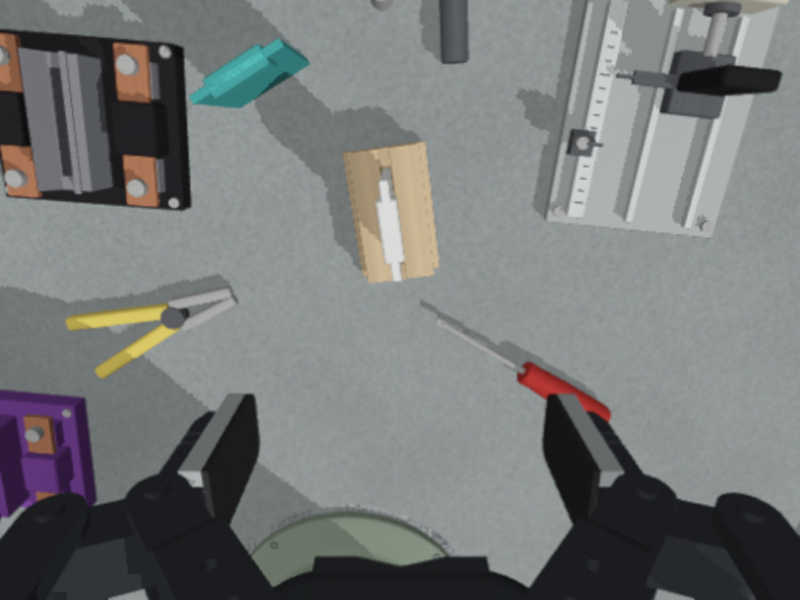

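Run:
```python
import pickle,cv2
i,im=pickle.load(open('w1.pkl','rb'))
im=im[:,:,::-1]
for k,(x0,y0,x1,y1,f) in dict(a=(210,80,290,190,5),b=(0,10,130,140,4.5),c=(340,0,510,160,3.75)).items():
    c=cv2.resize(im[y0:y1,x0:x1],None,fx=f,fy=f,interpolation=cv2.INTER_CUBIC);print(c.shape)
    cv2.imwrite(f"pics/w1{k}.png",c)
```

```text
(550, 400, 3)
(585, 585, 3)
(600, 638, 3)
```

View pics/w1a.png

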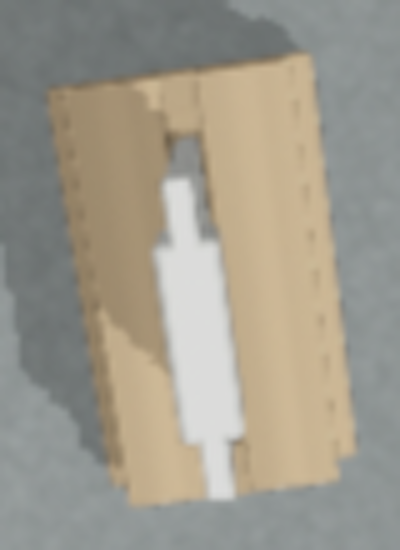

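View pics/w1b.png

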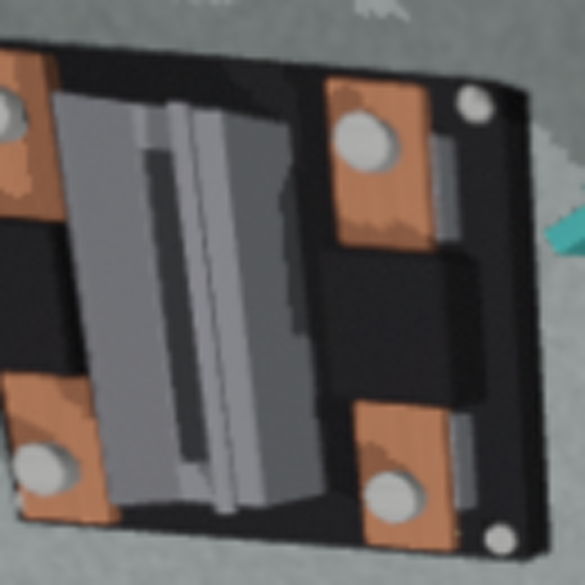

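View pics/w1c.png

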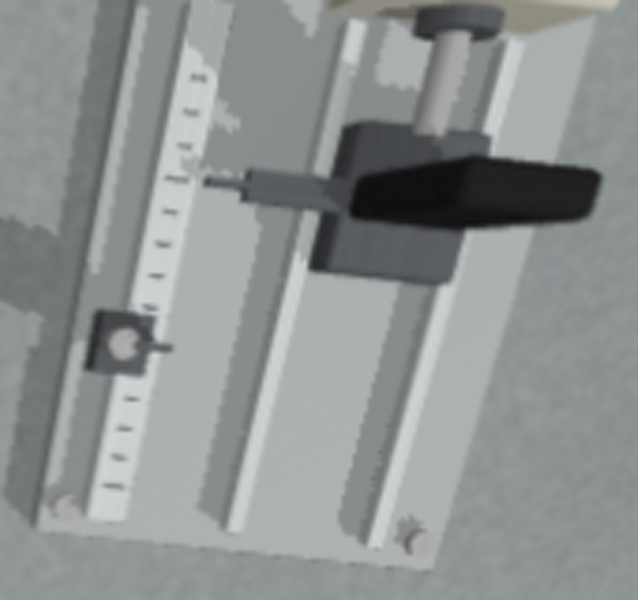

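Run:
```python
from h import *
import pickle
i,im=pickle.load(open('w1.pkl','rb'))
a=lambda *p:[(210+x/5-.4,80+y/5-.4) for x,y in p]
c=lambda *p:[(340+x/3.75-.4,0+y/3.75-.4) for x,y in p]
P=at_z(i,a((155,252),(213,240),(242,437),(186,443)),.11);print("bar",P,P.mean(0))
Q=at_z(i,a((163,180),(190,178),(208,498),(235,495)),.11);print("plate",Q,Q.mean(0))
e=(Q[0]+Q[1]-Q[2]-Q[3])/2;print(np.linalg.norm(e),np.arctan2(e[1],e[0]))
R=at_z(i,a((50,92),(310,55),(340,485),(130,505)),.032);print("stand",R,R.mean(0))
print("ptr",at_z(i,c((205,182)),.027),"fin",at_z(i,c((172,348)),.032),"griptop far",at_z(i,c((355,190),(600,190)),.088))
K=at_z(i,c((40,530),(432,570)),.006);print("platecorners",K)
k=at_z(i,c((237,530),(352,22),(375,547),(512,40)),.015);print("rails",k,np.arctan2((k[1]-k[0])[1],(k[1]-k[0])[0]),np.arctan2((k[3]-k[2])[1],(k[3]-k[2])[0]))
```

```text
bar [[ 0.49076885  0.00397346  0.11      ]
 [ 0.49438275 -0.0078151   0.11      ]
 [ 0.45287934 -0.01791145  0.11      ]
 [ 0.45039961 -0.0059827   0.11      ]] [ 0.47210764 -0.00693395  0.11      ]
plate [[ 0.50559125  0.00351455  0.11      ]
 [ 0.50651769 -0.00196522  0.11      ]
 [ 0.43844843 -0.01184394  0.11      ]
 [ 0.43968969 -0.0176596   0.11      ]] [ 0.47256177 -0.00698855  0.11      ]
0.06876129623370936 0.22776624779761795
stand [[ 0.5157502   0.03553944  0.032     ]
 [ 0.53065395 -0.02782389  0.032     ]
 [ 0.42126224 -0.04810195  0.032     ]
 [ 0.41030827  0.00769028  0.032     ]] [ 0.46949367 -0.00817403  0.032     ]
ptr [[ 0.59359486 -0.16979134  0.027     ]] fin [[ 0.54216166 -0.16859688  0.032     ]] griptop far [[ 0.58832035 -0.18779674  0.088     ]
 [ 0.5952252  -0.25570224  0.088     ]]
platecorners [[ 0.47416243 -0.1445932   0.006     ]
 [ 0.47346535 -0.29365488  0.006     ]]
rails [[ 0.48240845 -0.2127825   0.015     ]
 [ 0.64603847 -0.21053939  0.015     ]
 [ 0.48117004 -0.26448204  0.015     ]
 [ 0.64631408 -0.26332658  0.015     ]] 0.013707563812185302 0.006996561221190993
```

>>> drive_tool(
  series=[
    [70,0.01,0.0,-0.04,0.13],
    [70,0,0,-0.045,0],
    [60,0,0,-0.045,0],
  ],
  newtons=40,
)

```text
clock: 2.6
position: [0.4774, -0.0021, 0.1765]
tool_rot: [3.139, -0.019, 0.241]
force: [0.9, -0.7, -0.5]
grip_width: 0.0515
```

```bash
python3 snap.py wrist w2
```

```text
[ 0.47421416 -0.00235637  0.1701287 ] [ 3.14121575 -0.01085984  0.24145334] 2.65
```

View pics/w2.png

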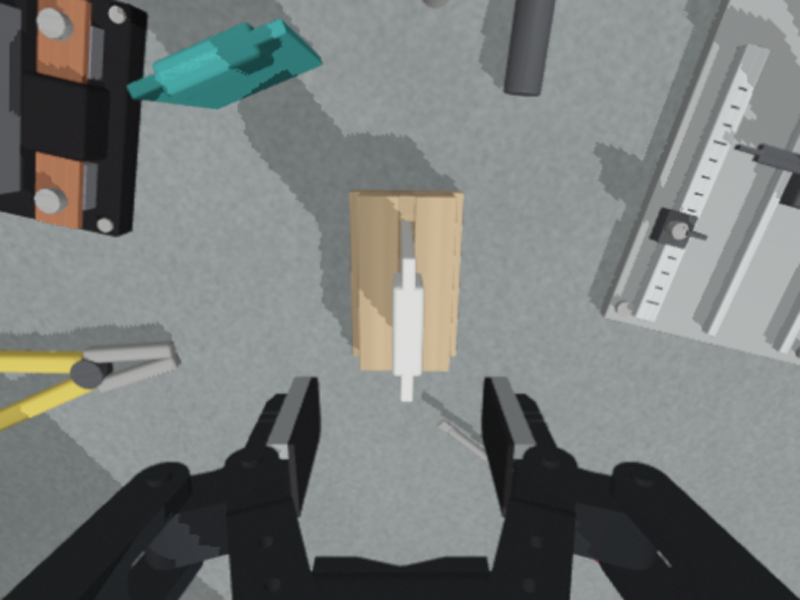

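Run:
```python
from h import *
import pickle
i,im=pickle.load(open('w2.pkl','rb'))
a=lambda *p:[(x*.64-.2,y*.64-.2) for x,y in p]
Q=at_z(i,a((403,258),(415,258),(401,401),(412,401)),.11);print("plate",Q,Q.mean(0))
B=at_z(i,a((395,289),(422,289),(393,374),(421,376)),.11);print(B,B.mean(0))
e=(Q[0]+Q[1]-Q[2]-Q[3])/2;print(np.linalg.norm(e),np.arctan2(e[1],e[0]))
```

```text
plate [[ 0.50567857  0.00333878  0.11      ]
 [ 0.50691237 -0.00168016  0.11      ]
 [ 0.43798978 -0.01245598  0.11      ]
 [ 0.43923004 -0.01751372  0.11      ]] [ 0.47245269 -0.00707777  0.11      ]
[[ 0.49126935  0.00338879  0.11      ]
 [ 0.49409899 -0.00812785  0.11      ]
 [ 0.45085729 -0.00545662  0.11      ]
 [ 0.45295904 -0.0183513   0.11      ]] [ 0.47229617 -0.00713674  0.11      ]
0.0695084434105736 0.22952422897748503
```

>>> drive_tool(
  series=[
    [50,-0.002,-0.005,-0.03,-0.011],
    [50,0,0,-0.03,0],
    [50,0,0,-0.025,0],
    [50,0,0,0,0],
  ],
)

```text
clock: 3.05
position: [0.4721, -0.0081, 0.0839]
tool_rot: [3.141, -0.009, 0.229]
force: [0.9, -0.2, 0.3]
grip_width: 0.0431
```

>>> drive_tool(
  series=[
    [50,0.0,0.001,-0.005,0],
    [0,0,0,0,0],
    [0,0,0,0,0],
    [0,0,0,0,0],
    [0,0,0,0,0],
  ],
  newtons=50,
)

```text
clock: 3.55
position: [0.475, -0.0073, 0.084]
tool_rot: [3.139, -0.014, 0.229]
force: [-1.3, 0.4, -0.4]
grip_width: 0.0132
```

>>> drive_tool(
  series=[
    [0,0,0,0.01,0],
    [0,0,0,0.02,0],
    [0,0,0,0.04,0],
    [0,0,0,0.05,0],
    [0,0,0,0.05,0],
    [0,0,0.03,0.02,0],
    [0,0,0.045,0,0],
    [0,0,0.045,0,0],
    [0,0,0,0,0],
  ],
)

```text
clock: 4.45
position: [0.4718, 0.1166, 0.2893]
tool_rot: [3.141, -0.02, 0.226]
force: [0.2, -1.3, -1.8]
grip_width: 0.0131
```

```bash
python3 snap.py wrist w3
```

```text
[0.47198073 0.1138533  0.2891123 ] [ 3.13927005 -0.01917901  0.22413699] 4.5
```

View pics/w3.png

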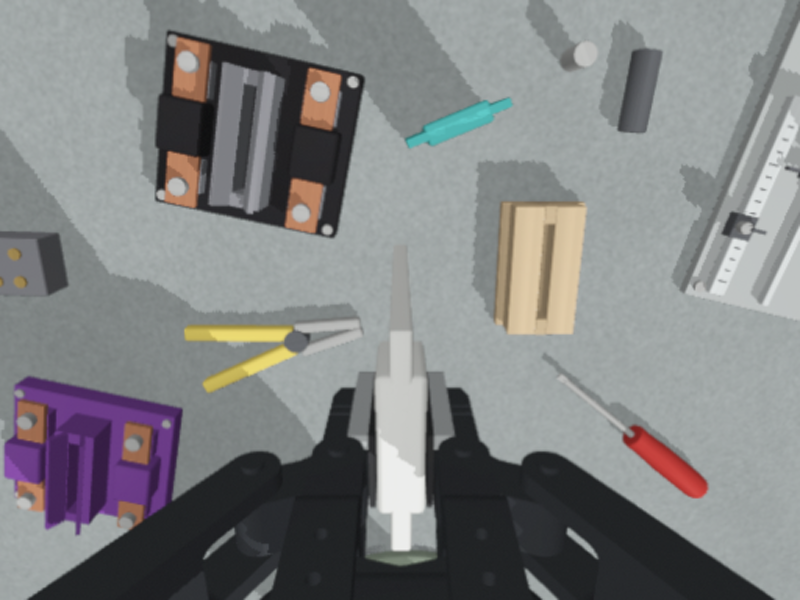

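>>> drive_tool(
  series=[
    [0,0,0.045,0,-0.09],
    [0,0,0.045,0,-0.09],
    [0,-0.02,0.045,0,0],
    [0,0,0,0,0],
    [0,0,0,0,0],
  ],
)

```text
clock: 5.0
position: [0.4511, 0.2482, 0.2915]
tool_rot: [3.137, -0.019, 0.032]
force: [0.5, -1.1, -1.2]
grip_width: 0.013
```

```bash
python3 snap.py wrist w4
```

```text
[0.45086999 0.24852958 0.29164702] [ 3.13773889 -0.01935196  0.03245514] 5.05
```

View pics/w4.png

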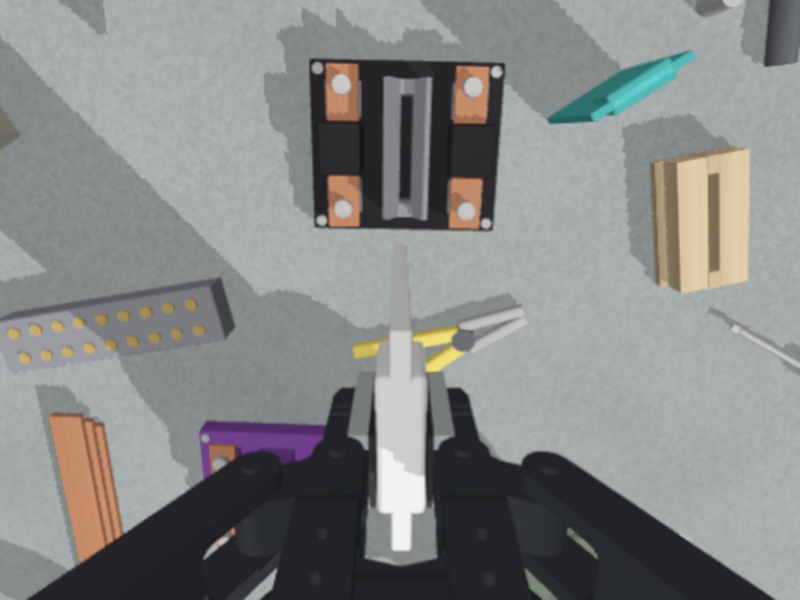

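Run:
```python
import pickle,cv2
i,im=pickle.load(open('w4.pkl','rb'))
im=im[:,:,::-1]
c=cv2.resize(im[30:155,190:330],None,fx=4.8,fy=4.8,interpolation=cv2.INTER_CUBIC);cv2.imwrite("pics/w4a.png",c)
```

```text
(no output)
```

View pics/w4a.png

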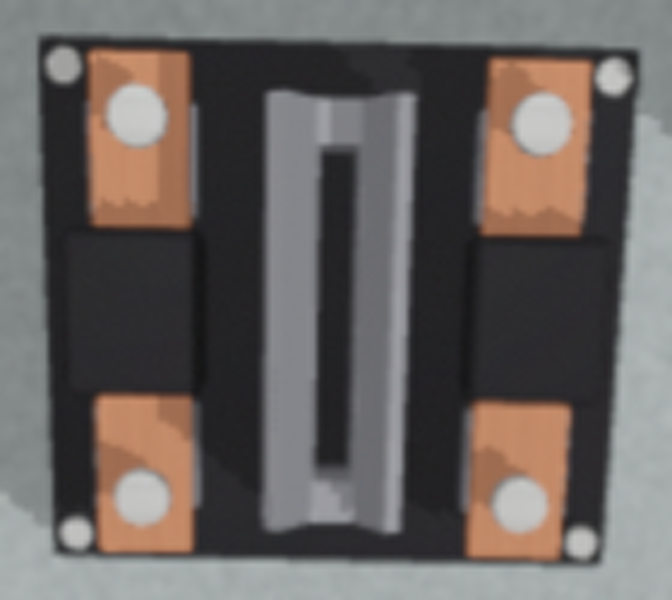

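Run:
```python
from h import *
import pickle
i,im=pickle.load(open('w4.pkl','rb'))
a=lambda *p:[(190+x/4.8-.4,30+y/4.8-.4) for x,y in p]
print(i['cam_to_world'][:3,3])
def show(n,P): 
    e=(P[0]+P[1]-P[2]-P[3])/2;f=(P[0]-P[1]+P[3]-P[2])/2
    print(n,P.mean(0).round(4),np.linalg.norm(e).round(4),np.linalg.norm(f).round(4),np.arctan2(e[1],e[0]).round(4),np.arctan2(-f[0],f[1]).round(4))
show("base",at_z(i,a((40,38),(638,50),(600,562),(55,552)),.02))
show("lips",at_z(i,a((265,95),(415,95),(400,532),(263,530)),.064))
show("slot50",at_z(i,a((320,150),(358,150),(352,470),(315,470)),.05))
show("screws",at_z(i,a((63,65),(614,76),(582,543),(77,533)),.022))
show("tcu",at_z(i,a((137,115),(543,123),(520,503),(142,497)),.047))
# barrier lower edge: guess plane; near corner z
T=i['cam_to_world']
z=bot.observe()['position'][2]
for zz in (.205,.2,.195): print(zz,at_z(i,[(400*.64-.2,243*.64-.2),(394*.64,245*.64),(407*.64,245*.64)],zz))
```

```text
[0.53138142 0.25086715 0.4357509 ]
base [0.5195 0.2454 0.02  ] 0.1277 0.1479 0.0117 0.0139
lips [0.5187 0.2454 0.064 ] 0.0974 0.0332 0.0154 0.0251
slot50 [0.5199 0.2451 0.05  ] 0.074 0.009 0.0178 0.0324
screws [0.5192 0.2452 0.022 ] 0.1159 0.136 0.0152 0.0132
tcu [0.5195 0.2452 0.047 ] 0.0889 0.095 0.0109 0.0153
0.205 [[0.48217928 0.24873164 0.205     ]
 [0.48099446 0.25135686 0.205     ]
 [0.48118701 0.24527535 0.205     ]]
0.2 [[0.48111315 0.24868537 0.2       ]
 [0.47990266 0.25136747 0.2       ]
 [0.48009937 0.24515419 0.2       ]]
0.195 [[0.48004702 0.24863909 0.195     ]
 [0.47881085 0.25137808 0.195     ]
 [0.47901174 0.24503302 0.195     ]]
```

>>> drive_tool(
  series=[
    [0,0.045,-0.002,-0.01,-0.018],
    [0,0.025,0,-0.03,0],
    [0,0,0,-0.045,0],
    [0,0,0,-0.02,0],
    [0,0,0,0,0],
    [0,0,0,0,0],
  ],
)

```text
clock: 5.65
position: [0.5265, 0.2373, 0.1862]
tool_rot: [3.136, -0.023, 0.005]
force: [-0.1, 1.0, 0.5]
grip_width: 0.0133
```

```bash
python3 snap.py wrist w5;python3 snap.py side s5;python3 snap.py scene c5
python3 - <<'E'
import pickle,cv2,numpy as np
a=pickle.load(open('s5.pkl','rb'))[1][150:290,170:300];b=pickle.load(open('c5.pkl','rb'))[1][150:290,260:390]
r=[cv2.resize(x[:,:,::-1],(400,430),interpolation=cv2.INTER_CUBIC) for x in (a,b)]
cv2.imwrite('pics/sc5.png',np.hstack(r))
E
```

```text
[0.52661527 0.23728082 0.18643383] [ 3.13597572 -0.02347382  0.00485279] 5.7
[0.52671703 0.23783448 0.18685607] [ 3.13656626 -0.0243723   0.00524887] 5.75
[0.52674279 0.23820759 0.18706201] [ 3.13690602 -0.02488137  0.00563881] 5.8
```

View pics/w5.png

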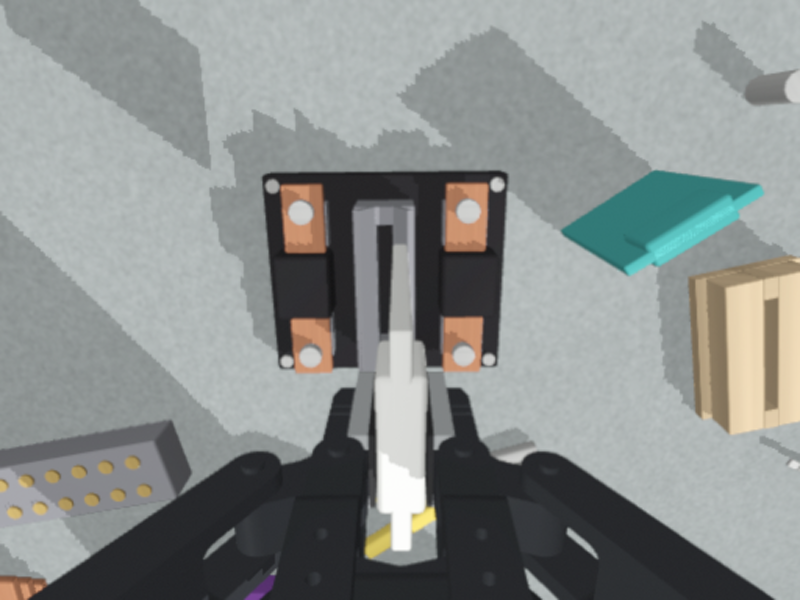

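View pics/sc5.png

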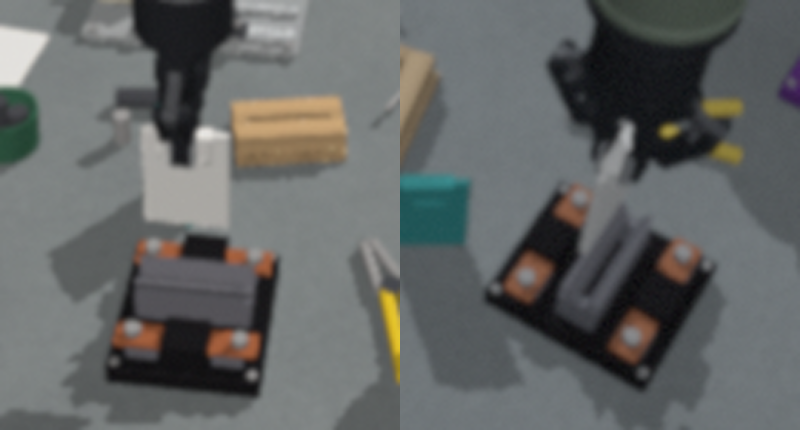

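```bash
cat > rel.py <<'E'
from h import *
E
python3 - <<'E'
from h import *
import pickle
i,im=pickle.load(open('w5.pkl','rb'))
v=lambda *p:[(x*.64-.2,y*.64-.2) for x,y in p]
def show(n,P): 
    e=(P[0]+P[1]-P[2]-P[3])/2;f=(P[0]-P[1]+P[3]-P[2])/2
    print(n,P.mean(0).round(4),np.linalg.norm(e).round(4),np.linalg.norm(f).round(4),np.arctan2(e[1],e[0]).round(4),np.arctan2(-f[0],f[1]).round(4))
show("screws",at_z(i,v((272,187),(498,184),(489,360),(287,361)),.022))
show("copper",at_z(i,v((300,212),(469,211),(464,356),(310,356)),.047))
print("bar low",at_z(i,v((394,238),(406,238)),.113))
print(i['cam_to_world'][:3,3], bot.observe()['position'])
E
```

```text
screws [0.5191 0.2449 0.022 ] 0.1158 0.1363 0.0137 0.0131
copper [0.5205 0.2448 0.047 ] 0.0889 0.0951 0.0131 0.0068
bar low [[0.56295815 0.23957731 0.113     ]
 [0.56298087 0.23430571 0.113     ]]
[0.606362   0.23794156 0.33072418] [0.52674279 0.23820759 0.18706201]
```

>>> drive_tool(
  series=[
    [0,-0.008,0.007,0,0.008],
    [0,0,0,0,0],
  ],
)

```text
clock: 6.0
position: [0.5186, 0.2462, 0.1891]
tool_rot: [3.138, -0.027, 0.014]
force: [0.3, -0.3, -1.2]
grip_width: 0.0129
```

>>> drive_tool(
  series=[
    [0,0,-0.001,-0.02,0],
    [0,0,0,-0.02,0],
    [0,0,0,0,0],
  ],
)

```text
clock: 6.3
position: [0.5188, 0.2468, 0.1507]
tool_rot: [3.14, -0.031, 0.016]
force: [0.4, -0.3, 0.1]
grip_width: 0.0133
```

```bash
python3 snap.py wrist w6;python3 snap.py scene c6
python3 - <<'E'
import pickle,cv2,numpy as np
a=pickle.load(open('w6.pkl','rb'))[1][110:260,150:350];b=pickle.load(open('c6.pkl','rb'))[1][150:290,260:390]
r=[cv2.resize(x[:,:,::-1],(400,430),interpolation=cv2.INTER_CUBIC) for x in (a,b)]
cv2.imwrite('pics/sc6.png',np.hstack(r))
E
```

```text
[0.51932228 0.24715087 0.15192592] [ 3.1407366  -0.03267963  0.01630766] 6.35
[0.51974354 0.24728689 0.15264695] [ 3.14124183 -0.0336639   0.01606712] 6.4
```

View pics/sc6.png

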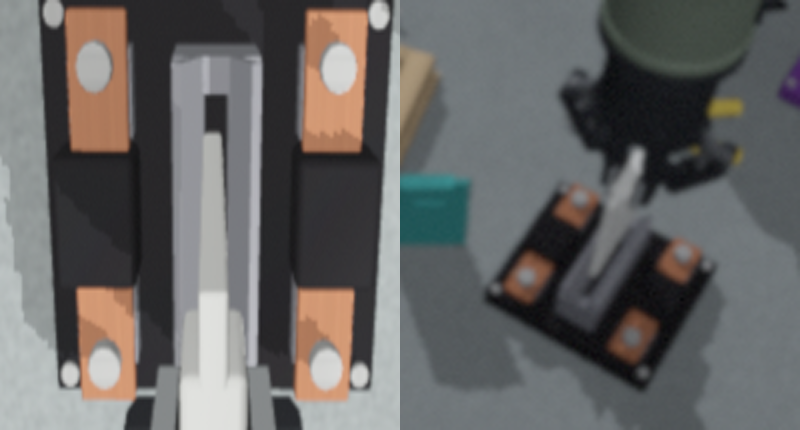

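>>> drive_tool(
  series=[
    [0,-0.002,-0.002,-0.01,0],
    [0,0,0,-0.015,0],
    [0,0,0,0,0],
  ],
)

```text
clock: 6.7
position: [0.5184, 0.2456, 0.128]
tool_rot: [-3.141, -0.037, 0.016]
force: [0.7, 1.1, -0.3]
grip_width: 0.0132
```

```bash
python3 snap.py wrist w7
python3 - <<'E'
import pickle,cv2,numpy as np
a=pickle.load(open('w7.pkl','rb'))[1][130:290,150:350]
cv2.imwrite('pics/sc7.png',cv2.resize(a[:,:,::-1],(750,600),interpolation=cv2.INTER_CUBIC))
E
```

```text
[0.51873974 0.24580796 0.12884997] [-3.14031593 -0.03727064  0.01587077] 6.75
```

View pics/sc7.png

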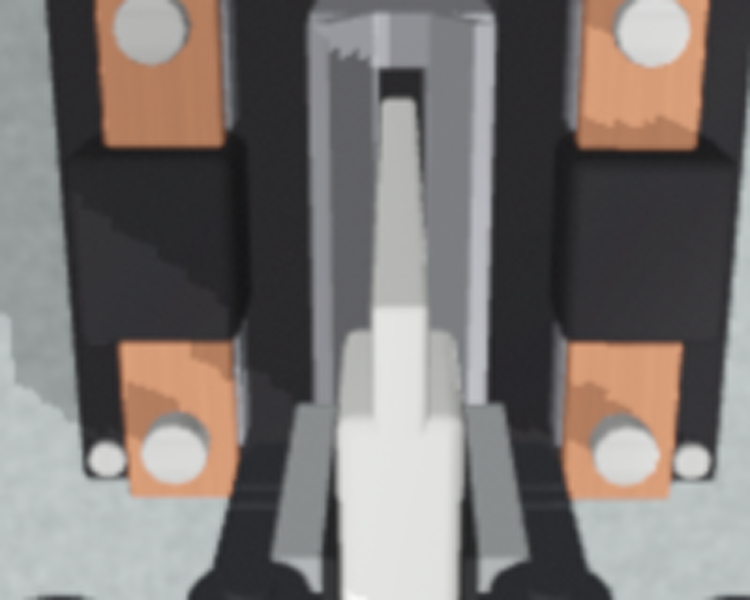

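>>> drive_tool(
  series=[
    [0,-0.001,0,-0.01,0],
    [0,0,0,-0.01,0],
    [0,0,0,-0.008,0],
  ],
)

```text
clock: 7.05
position: [0.5183, 0.2462, 0.0999]
tool_rot: [-3.139, -0.039, 0.016]
force: [0.1, 0.8, -0.9]
grip_width: 0.0133
```

>>> drive_tool(
  series=[
    [0,0,0,-0.003,0],
    [0,0,0,-0.003,0],
  ],
)

```text
clock: 7.25
position: [0.5184, 0.2462, 0.0926]
tool_rot: [-3.14, -0.039, 0.016]
force: [7.5, -2.7, 43.8]
grip_width: 0.0133
```

>>> drive_tool(
  series=[
    [0,0,0,0.002,0],
    [0,0,0,0,0],
  ],
)

```text
clock: 7.45
position: [0.5188, 0.2465, 0.0946]
tool_rot: [-3.139, -0.039, 0.016]
force: [0.4, 0.6, -1.4]
grip_width: 0.0133
```

```bash
python3 snap.py side s8;python3 snap.py wrist w8;python3 snap.py scene c8
python3 - <<'E'
import pickle,cv2,numpy as np
a=pickle.load(open('s8.pkl','rb'))[1][170:290,180:290];b=pickle.load(open('c8.pkl','rb'))[1][170:290,270:380]
r=[cv2.resize(x[:,:,::-1],(400,440),interpolation=cv2.INTER_CUBIC) for x in (a,b)]
cv2.imwrite('pics/sc8.png',np.hstack(r))
E
```

```text
[0.51871184 0.24642022 0.09449521] [-3.13928339 -0.03923114  0.01586255] 7.5
[0.51864981 0.24635939 0.09444943] [-3.1393557  -0.03909817  0.01581052] 7.55
[0.51861465 0.24629768 0.094423  ] [-3.13943347 -0.03902331  0.01578635] 7.6
```

View pics/sc8.png

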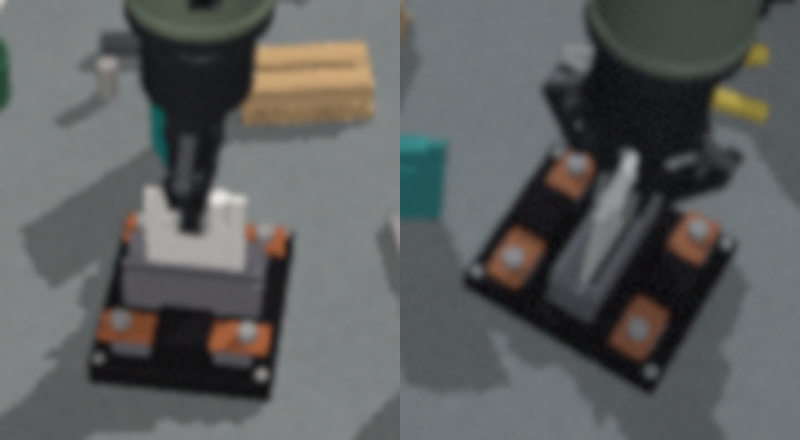

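View pics/w8.png

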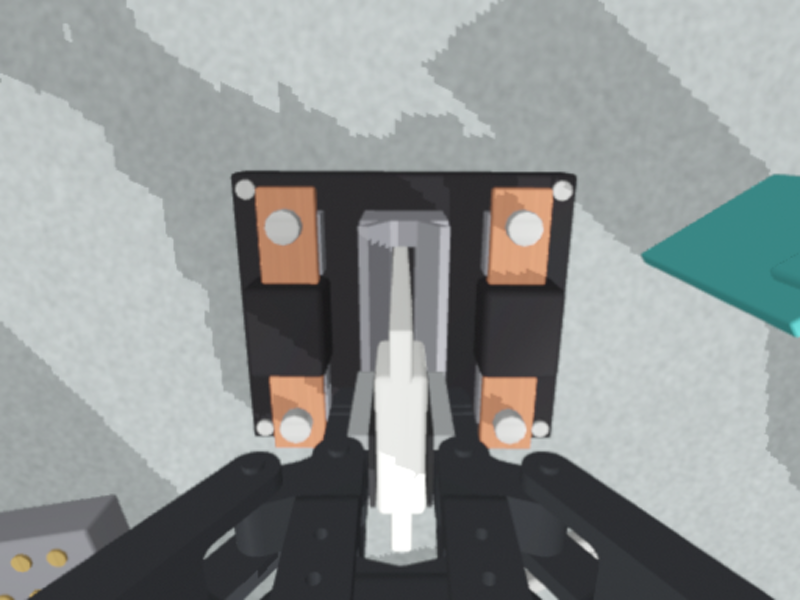

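>>> drive_tool(
  series=[
    [15,0,0,0,0],
    [40,0,0,0,0],
    [50,0,0,0,0],
    [50,0,0,0.02,0],
    [50,0,0,0.04,0],
    [50,0,0,0.05,0],
    [50,-0.01,0,0.05,0],
    [50,-0.02,0,0.03,0],
    [50,-0.02,0,0.0,0],
  ],
)

```text
clock: 8.5
position: [0.4668, 0.2454, 0.289]
tool_rot: [-3.14, -0.036, 0.015]
force: [0.2, 0.6, -1.6]
grip_width: 0.0428
```

```bash
python3 snap.py side s9;python3 snap.py wrist w9;python3 snap.py scene c9
python3 - <<'E'
import pickle,cv2,numpy as np
a=pickle.load(open('s9.pkl','rb'))[1][170:290,180:290];b=pickle.load(open('c9.pkl','rb'))[1][170:290,270:380]
r=[cv2.resize(x[:,:,::-1],(400,440),interpolation=cv2.INTER_CUBIC) for x in (a,b)]
cv2.imwrite('pics/sc9.png',np.hstack(r))
E
```

```text
[0.46372308 0.24542383 0.28772864] [-3.14072457 -0.03404996  0.01659417] 8.55
[0.46483601 0.24500208 0.28661091] [ 3.14151291 -0.03304377  0.01673828] 8.6
[0.46582103 0.24464439 0.28579007] [ 3.14096214 -0.03223464  0.01617261] 8.65
```

View pics/sc9.png

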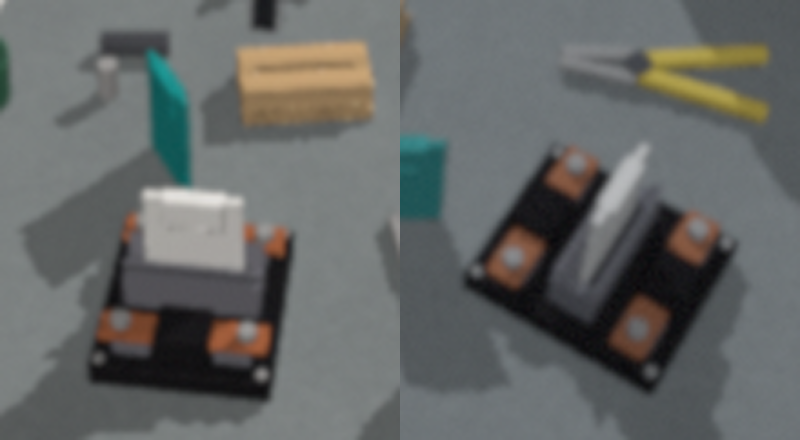

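View pics/w9.png

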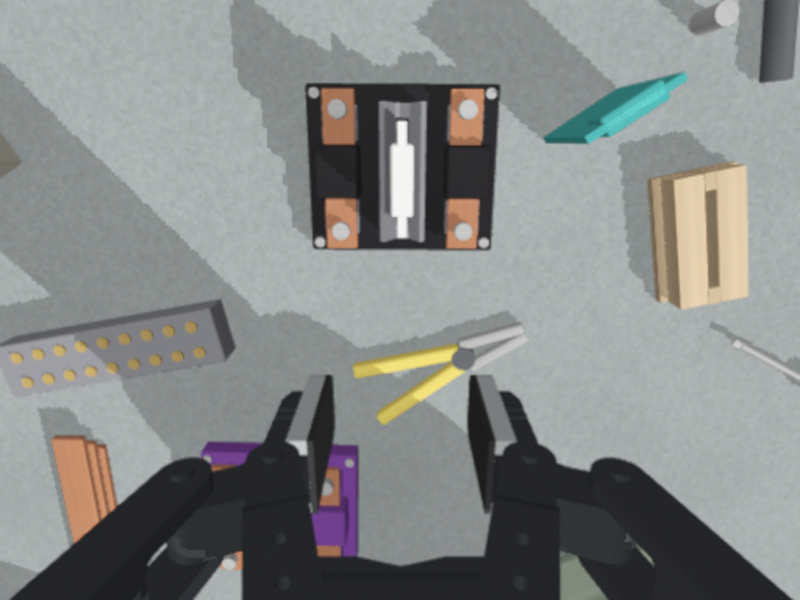

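Run:
```python
from h import *
import pickle
i,im=pickle.load(open('w9.pkl','rb'))
v=lambda *p:[(x*.64-.2,y*.64-.2) for x,y in p]
T=at_z(i,v((397,121),(408,121),(407,238),(398,238)),.12)
e=(T[0]+T[1]-T[2]-T[3])/2;print(T.mean(0),np.linalg.norm(e),np.arctan2(e[1],e[0]))
m=(T[0]+T[1])/2,(T[2]+T[3])/2
vis={}
for n,f,(x0,y0),s in (("side","s9",(180,170),(400/110,440/120)),("scene","c9",(270,170),(400/110,440/120))):
    ii,im=pickle.load(open(f+'.pkl','rb'))
    im=im.copy()[:,:,::-1]
    c=cv2.resize(im[y0:y0+120,x0:x0+110],(733,600)if 0 else (550,600),interpolation=cv2.INTER_CUBIC)
    for z,col in ((.12,(0,0,255)),(.13,(255,0,0))):
        d=np.array([0,0,z-.12])
        for q in m:
            p=(proj(ii,q+d)[0]-[x0,y0]+.5)*5
            cv2.circle(c,tuple(int(a) for a in p),3,col,-1)
    vis[n]=c
cv2.imwrite('pics/v9.png',cv2.resize(np.hstack(list(vis.values())),(800,436)))
```

```text
[0.51808132 0.2450153  0.12      ] 0.0698777525313321 0.018094622986561015
```

View pics/v9.png

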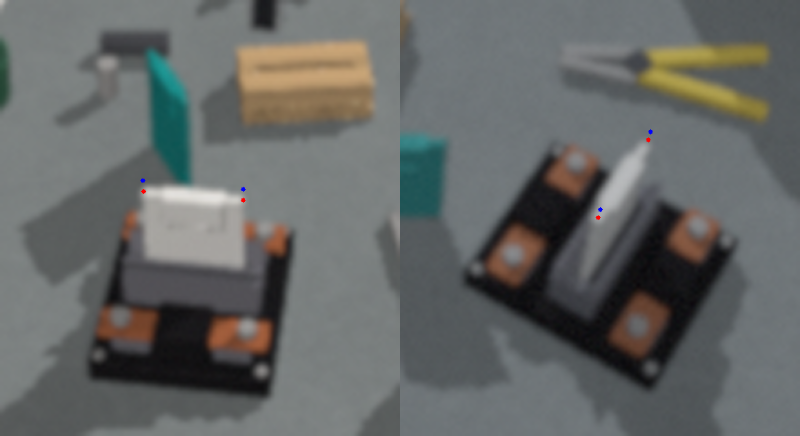

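```bash
python3 -c "
from workcell import bot
print(bot.observe()['qpos'])"
```

```text
[-0.2668404   0.31500266 -0.43211155  1.79852503  0.17498983  1.0368593
 -2.32091324]
```

>>> drive_tool(
  series=[
    [50,0.005,-0.04,0,0.14],
    [50,0.005,-0.04,0,0.14],
    [50,0.005,-0.04,0,0.14],
    [50,0.01,-0.04,0,0.14],
    [50,0.01,-0.04,0,0.14],
    [50,0.01,-0.04,0,0.14],
    [50,0.01,-0.04,0,0.14],
    [50,0.01,-0.04,0,0.14],
    [50,0.01,-0.04,0,0.14],
    [50,0.01,-0.04,0,0.14],
    [50,0.01,-0.04,0,0.14],
    [50,0.01,-0.04,0,0],
  ],
)

```text
clock: 9.85
position: [0.5699, -0.2279, 0.2783]
tool_rot: [-3.134, -0.03, 1.533]
force: [0.2, 0.7, -0.1]
grip_width: 0.0426
```

```bash
python3 snap.py wrist w10
```

```text
[ 0.56979609 -0.23588464  0.27730403] [-3.13327107 -0.02742003  1.52273188] 9.9
```

View pics/w10.png

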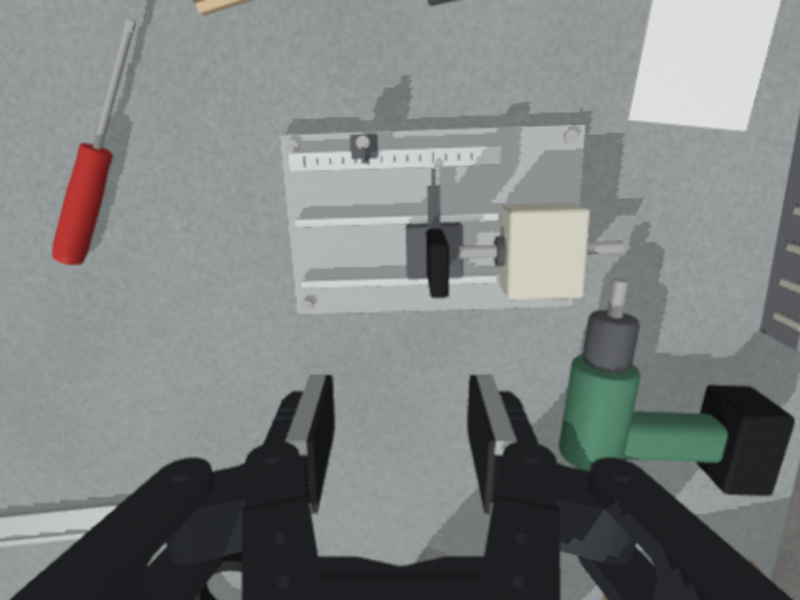

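Run:
```python
import pickle,cv2
i,im=pickle.load(open('w10.pkl','rb'))
im=im[:,:,::-1]
cv2.imwrite("pics/w10a.png",cv2.resize(im[75:205,175:385],None,fx=3.8,fy=3.8,interpolation=cv2.INTER_CUBIC))
```

```text
(no output)
```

View pics/w10a.png

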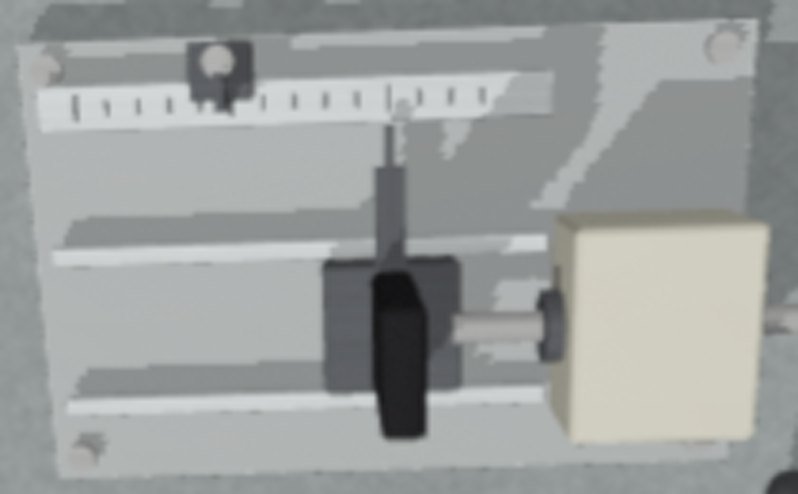

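Run:
```python
from h import *
import pickle
i,im=pickle.load(open('w10.pkl','rb'))
v=lambda *p:[(175+x/3.8-.4,75+y/3.8-.4) for x,y in p]
print("cam",i['cam_to_world'][:3,3])
print("ptr",at_z(i,v((389,126)),.027))
for z in (.02,.027,.035): print("fin",z,at_z(i,v((227,112),(232,96)),z))
print("griptop",at_z(i,v((384,437),(426,437),(380,310),(424,308)),.088))
k=at_z(i,v((55,258),(545,243),(68,407),(545,393)),.015);print(k,[np.arctan2(*(k[j+1]-k[j])[1::-1]) for j in(0,2)])
K=at_z(i,v((20,47),(757,18)),.006);print(K,np.arctan2(*(K[1]-K[0])[1::-1]),np.linalg.norm(K[1]-K[0]))
```

```text
cam [ 0.57317072 -0.14910296  0.4234253 ]
ptr [[ 0.59414476 -0.17155081  0.027     ]]
fin 0.02 [[ 0.54277752 -0.16569955  0.02      ]
 [ 0.54465224 -0.1608151   0.02      ]]
fin 0.027 [[ 0.54330489 -0.16541157  0.027     ]
 [ 0.54514708 -0.16061188  0.027     ]]
fin 0.035 [[ 0.54390759 -0.16508246  0.035     ]
 [ 0.5457126  -0.16037963  0.035     ]]
griptop [[ 0.5879259  -0.25502437  0.088     ]
 [ 0.59999471 -0.25543897  0.088     ]
 [ 0.58751606 -0.21788199  0.088     ]
 [ 0.59977211 -0.21774544  0.088     ]]
[[ 0.48191057 -0.21124424  0.015     ]
 [ 0.64611055 -0.21206342  0.015     ]
 [ 0.48133369 -0.26333992  0.015     ]
 [ 0.64712698 -0.26402474  0.015     ]] [np.float64(-0.00498890023239743), np.float64(-0.0041305092745823665)]
[[ 0.47518582 -0.14316024  0.006     ]
 [ 0.71489389 -0.14291987  0.006     ]] 0.001002767375777735 0.2397081999586123
```

>>> drive_tool(
  series=[
    [50,0.024,-0.001,-0.03,0.045],
    [50,0,0,-0.045,0],
    [50,0,0,-0.045,0],
    [50,0,0,-0.03,0],
    [50,0,0,0,0],
  ],
)

```text
clock: 10.4
position: [0.5939, -0.2437, 0.117]
tool_rot: [-3.13, -0.028, 1.56]
force: [-1.0, 0.5, 0.4]
grip_width: 0.0428
```

```bash
python3 snap.py wrist w11
```

```text
[ 0.59483349 -0.24391429  0.11916469] [-3.1321461  -0.02738495  1.5602686 ] 10.45
```

View pics/w11.png

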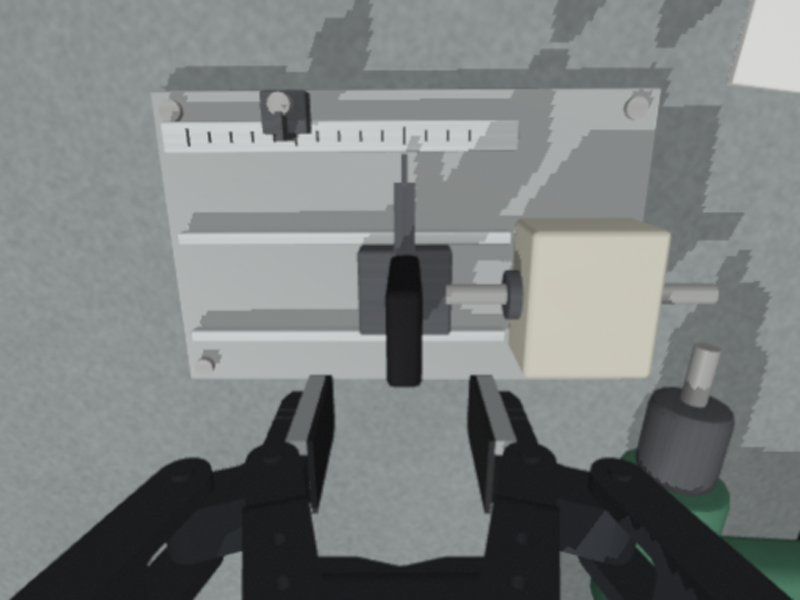

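>>> drive_tool(
  series=[
    [50,0,0.007,-0.02,0.01],
    [50,0,0,-0.025,0],
    [50,0,0,-0.015,0],
    [50,0,0,0,0],
  ],
)

```text
clock: 10.85
position: [0.5987, -0.2386, 0.0638]
tool_rot: [-3.139, -0.024, 1.569]
force: [0.6, -0.0, 0.7]
grip_width: 0.0431
```

>>> drive_tool(
  series=[
    [50,-0.004,0.002,-0.006,0],
    [50,0,0,0,0],
    [0,0,0,0,0],
    [0,0,0,0,0],
    [0,0,0,0,0],
    [0,0,0,0,0],
  ],
  newtons=70,
)

```text
clock: 11.45
position: [0.5949, -0.2375, 0.0619]
tool_rot: [-3.141, -0.023, 1.568]
force: [4.1, 0.1, -10.3]
grip_width: 0.0125
```

>>> drive_tool(
  series=[
    [0,-0.006,0,0,0],
    [0,-0.008,0,0,0],
    [0,-0.008,0,0,0],
    [0,-0.008,0,0,0],
    [0,-0.006,0,0,0],
    [0,0,0,0,0],
  ],
)

```text
clock: 12.05
position: [0.5623, -0.2373, 0.0618]
tool_rot: [3.132, -0.023, 1.568]
force: [6.5, 0.1, -12.7]
grip_width: 0.0128
```

```bash
python3 snap.py wrist w12
```

```text
[ 0.56268057 -0.23731499  0.06184603] [ 3.13175561 -0.02312765  1.56852238] 12.1
```

View pics/w12.png

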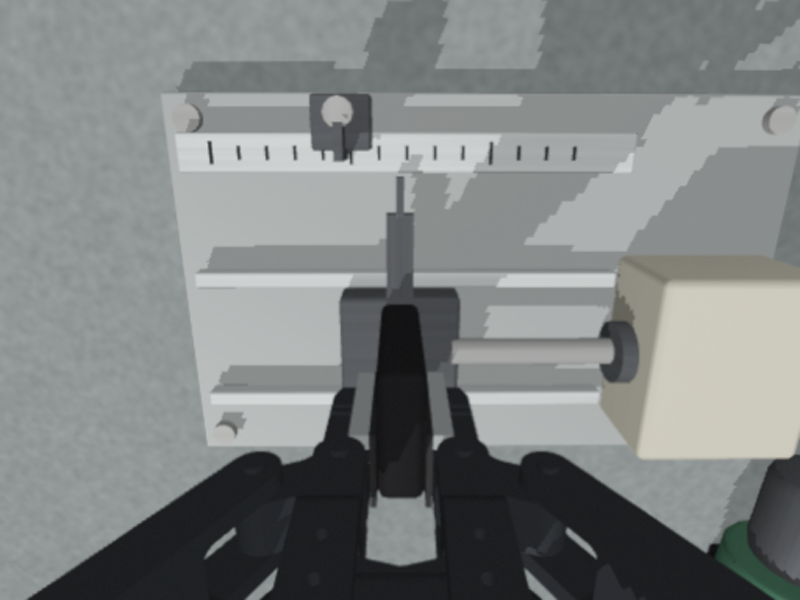

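```bash
cat > pf.py <<'E'
from h import *
import pickle,sys
def run(tag,ptr,fin,off,f):
    i,im=pickle.load(open(tag+'.pkl','rb'))
    v=lambda *p:[(off[0]+(x+.5)/f-.5,off[1]+(y+.5)/f-.5) for x,y in p]
    print("cam",i['cam_to_world'][:3,3])
    print("ptr",at_z(i,v(*ptr),.027))
    for z in (.02,.027,.035): print("fin",z,at_z(i,v(*fin),z))
E
python3 - <<'E'
from pf import *
run('w12',[(400,178)],[(339,158)],(0,0),1.5625)
E
```

```text
cam [ 0.56046078 -0.15733761  0.20638097]
ptr [[ 0.56188889 -0.17160796  0.027     ]]
fin 0.02 [[ 0.5401015  -0.16508107  0.02      ]]
fin 0.027 [[ 0.54086614 -0.16479024  0.027     ]]
fin 0.035 [[ 0.54174002 -0.16445787  0.035     ]]
```

>>> drive_tool(
  series=[
    [0,-0.008,0,0,0],
    [0,-0.008,0,0,0],
    [0,-0.003,0,0,0],
    [0,0,0,0,0],
  ],
)

```text
clock: 12.5
position: [0.5469, -0.2372, 0.0619]
tool_rot: [3.124, -0.023, 1.569]
force: [8.5, -1.2, -14.0]
grip_width: 0.0125
```

```bash
python3 snap.py wrist w13;python3 - <<'E'
import pickle,cv2
i,im=pickle.load(open('w13.pkl','rb'))
im=im[:,:,::-1]
cv2.imwrite("pics/w13a.png",cv2.resize(im[50:150,190:320],None,fx=6,fy=6,interpolation=cv2.INTER_CUBIC))
E
```

```text
[ 0.54715594 -0.23722215  0.06186401] [ 3.12363822 -0.02345441  1.56918331] 12.55
```

View pics/w13a.png

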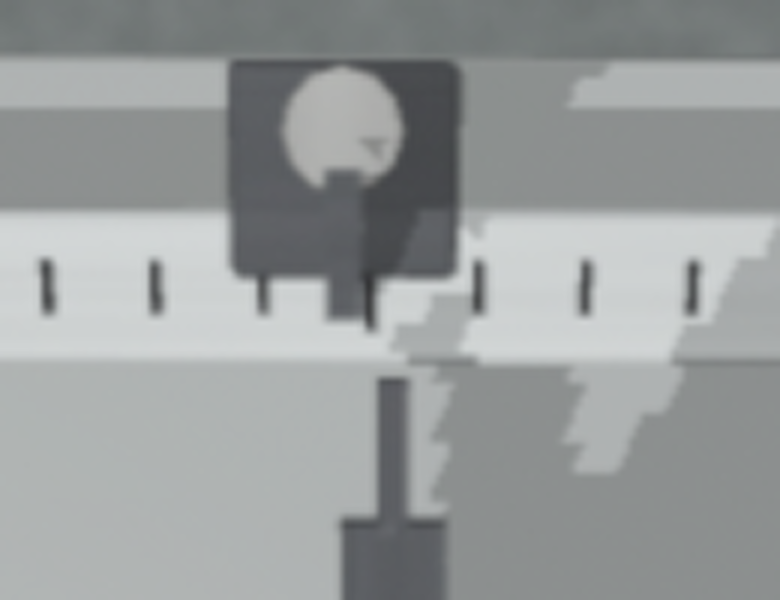

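Run:
```python
from pf import *
run('w13',[(393,382),(393,510)],[(344,318),(344,175)],(190,50),6)
```

```text
cam [ 0.54381591 -0.15729721  0.20641054]
ptr [[ 0.54631076 -0.17125408  0.027     ]
 [ 0.54627911 -0.18285734  0.027     ]]
fin 0.02 [[ 0.54184074 -0.16593006  0.02      ]
 [ 0.54197048 -0.15323987  0.02      ]]
fin 0.027 [[ 0.54191491 -0.16560588  0.027     ]
 [ 0.54203978 -0.15339223  0.027     ]]
fin 0.035 [[ 0.54199968 -0.16523539  0.035     ]
 [ 0.54211898 -0.15356635  0.035     ]]
```

>>> drive_tool(
  series=[
    [0,-0.004,0,0,0],
    [0,0,0,0,0],
    [0,0,0,0,0],
  ],
)

```text
clock: 12.85
position: [0.5456, -0.2372, 0.0619]
tool_rot: [3.119, -0.024, 1.57]
force: [7.8, -1.3, -12.5]
grip_width: 0.0132
```

```bash
python3 snap.py wrist w14;python3 - <<'E'
import pickle,cv2
i,im=pickle.load(open('w14.pkl','rb'))
im=im[:,:,::-1]
cv2.imwrite("pics/w14a.png",cv2.resize(im[50:150,190:320],None,fx=6,fy=6,interpolation=cv2.INTER_CUBIC))
E
```

```text
[ 0.54571027 -0.23723452  0.06188483] [ 3.11849112 -0.02364395  1.56951459] 12.9
```

View pics/w14a.png

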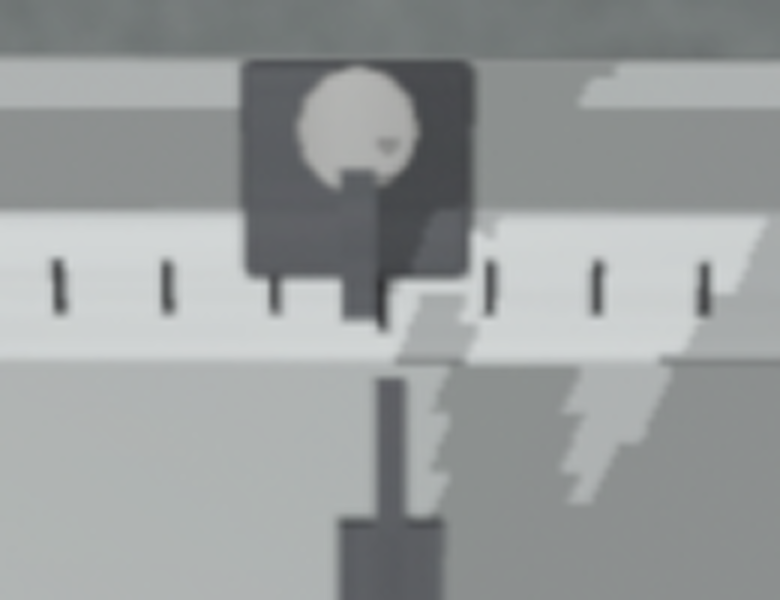

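>>> drive_tool(
  series=[
    [0,-0.004,0,0,0],
  ],
)

```text
clock: 13.0
position: [0.5428, -0.2372, 0.0619]
tool_rot: [3.117, -0.024, 1.57]
force: [9.5, -1.7, -13.3]
grip_width: 0.0128
```

```bash
cat > g.sh <<'E'
for k in 1 2 3; do python3 snap.py wrist $1; done
python3 - <<'E'
import pickle,cv2
i,im=pickle.load(open('$1.pkl','rb'))
im=im[:,:,::-1]
cv2.imwrite("pics/$1a.png",cv2.resize(im[50:150,190:320],None,fx=6,fy=6,interpolation=cv2.INTER_CUBIC))
E
E
bash g.sh w15
```

```text
[ 0.54221757 -0.23722981  0.06189933] [ 3.11684148 -0.0236928   1.56964413] 13.05
[ 0.54229814 -0.23719194  0.06188741] [ 3.11707319 -0.02376934  1.56959676] 13.1
[ 0.54239893 -0.23722524  0.06189589] [ 3.117071   -0.0237257   1.56957537] 13.15
```

View pics/w15a.png

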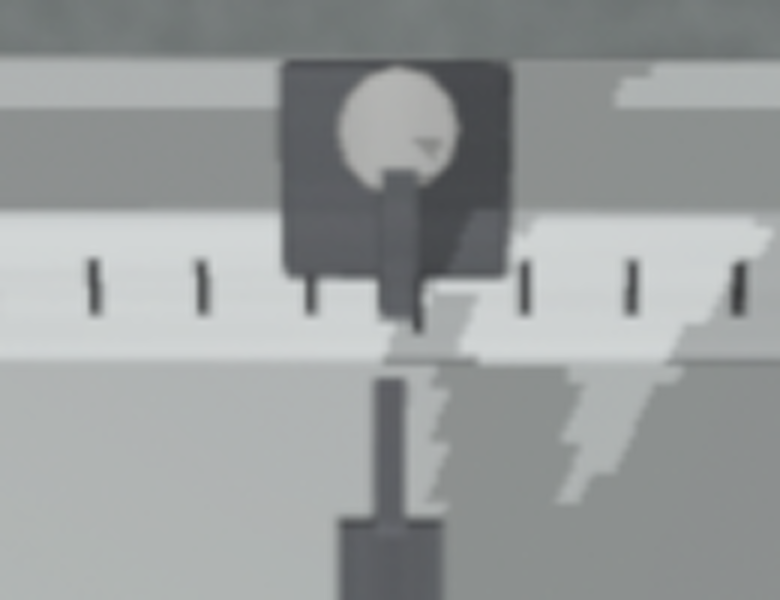

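```bash
python3 - <<'E'
from pf import *
run('w15',[(390,382),(390,510)],[(396,318),(399,175)],(190,50),6)
E
for k in 1 2; do python3 snap.py wrist w16; done;  python3 - <<'E'
from pf import *
i,im=pickle.load(open('w16.pkl','rb'))
cv2.imwrite("pics/w16a.png",cv2.resize(im[50:150,190:320,::-1],None,fx=6,fy=6,interpolation=cv2.INTER_CUBIC))
E
```

```text
cam [ 0.53817654 -0.15731282  0.20643162]
ptr [[ 0.54162157 -0.17121969  0.027     ]
 [ 0.54158823 -0.18282449  0.027     ]]
fin 0.02 [[ 0.54233441 -0.16590611  0.02      ]
 [ 0.54263411 -0.15320738  0.02      ]]
fin 0.027 [[ 0.5421783  -0.16558345  0.027     ]
 [ 0.54246674 -0.15336152  0.027     ]]
fin 0.035 [[ 0.54199988 -0.16521471  0.035     ]
 [ 0.54227546 -0.15353769  0.035     ]]
[ 0.54247708 -0.23716837  0.06189005] [ 3.11704228 -0.02376264  1.56971703] 13.2
[ 0.54250783 -0.23719032  0.06190319] [ 3.1169961  -0.02371786  1.56969977] 13.25
```

View pics/w16a.png

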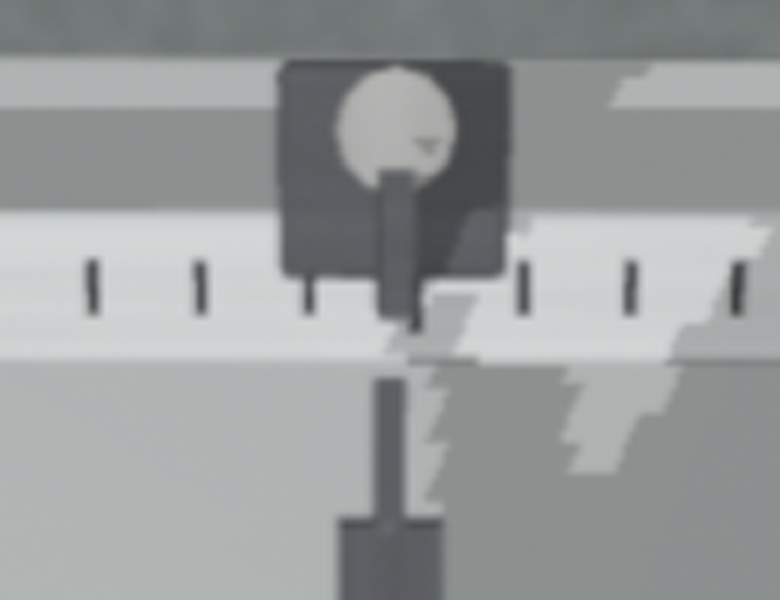

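```bash
for k in 1 2 3 4 5 6; do python3 snap.py wrist w17; done; python3 snap.py scene c17;python3 snap.py side s17
python3 - <<'E'
from pf import *
i,im=pickle.load(open('w17.pkl','rb'))
a=cv2.resize(im[50:150,230:280,::-1],(300,600),interpolation=cv2.INTER_CUBIC)
c=pickle.load(open('c17.pkl','rb'))[1];b=cv2.resize(c[130:290,110:390,::-1],(500,300))
s=pickle.load(open('s17.pkl','rb'))[1];d=cv2.resize(s[110:290,140:330,::-1],(500,300))
cv2.imwrite("pics/f17.png",np.hstack([a,np.vstack([b,d])]))
E
```

```text
[ 0.54250991 -0.23720995  0.06187561] [ 3.11703366 -0.02375362  1.56960112] 13.3
[ 0.54250035 -0.23718935  0.06186564] [ 3.11707005 -0.02376657  1.56969066] 13.35
[ 0.5425126  -0.23717531  0.06186726] [ 3.11707017 -0.02375639  1.5696963 ] 13.4
[ 0.54250569 -0.23721137  0.06188002] [ 3.11703658 -0.02373264  1.56961394] 13.45
[ 0.54250237 -0.23718623  0.06188252] [ 3.1170517  -0.02373301  1.56967678] 13.5
[ 0.54253586 -0.2372062   0.06189843] [ 3.11699432 -0.02369871  1.56969631] 13.55
[ 0.54252275 -0.23719561  0.06188108] [ 3.11700985 -0.02374173  1.5696349 ] 13.6
[ 0.54253882 -0.23720533  0.06187895] [ 3.11699791 -0.02372963  1.56965037] 13.65
```

View pics/f17.png

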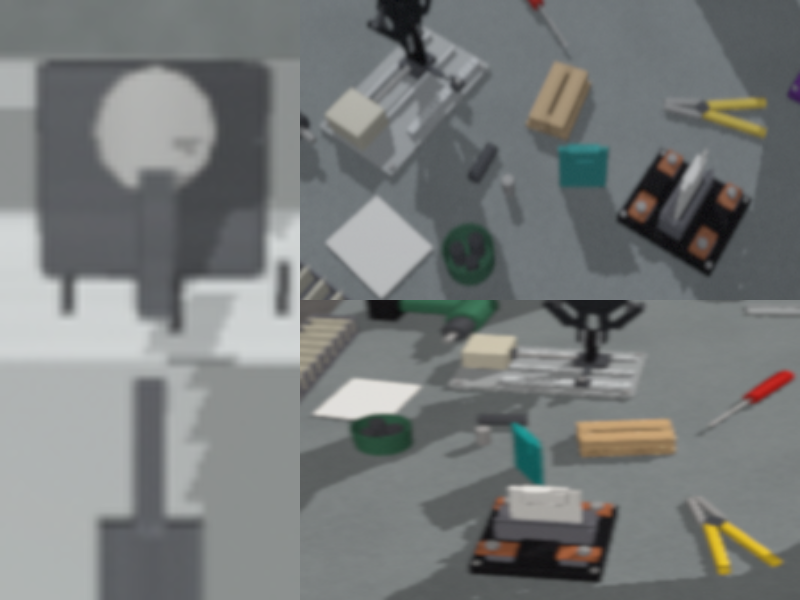

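```bash
python3 -c "
from workcell import bot
print(bot.job_done(), bot.observe()['position'], bot.observe()['clock'])"
```

```text
the job is handed in; nothing more can be done
the job is handed in; nothing more can be done
```

The barrier plate is in the isolator's slot and let go. The interlock slide is being held at the mark; I handed the job in at about 13.7 s with the gripper still closed on it.

- **Barrier:** the last pictures show it upright in the slot. Its top edge is where it should be for a plate resting on the slot floor, to about 2 mm, which is as fine as the cameras could resolve. On the way down it touched bottom at the expected height, with a brief reading of about 44 N at the wrist, and I backed off before letting go.
- **Slide:** the pull is about 51 mm. In the last wrist pictures the pointer is about 0.4 mm past the fin along x. It held steady at that position for the last 0.4 s before hand-in.
- **Other things:** nothing else shows as moved in the last pictures of the scene. I judged that by eye and did not measure it.
- **Checks that disagreed:** the tool drifted a few millimetres, and up to about 0.04 rad in tilt, between moves, which I corrected by looking again. Against the spring the slide moved less than commanded, so I finished on a pulling move with no hold after it.

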